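# Nudge the V-block plate home on its two locating pins

### The job

The aluminium V-block plate of the inspection fixture has been laid down askew and is perched on top of its two locating pins. Nudge it sideways with the fingertips until both of its holes drop over the pins and it lies flat on the steel base plate. Push gently, do not grip or lift the plate, and leave the gauges and parts around it where they are.

Things in the scene. Friction and masses are not known exactly. Their poses are not given: they have to be found in the camera images.
- base_plate: Fixed dark steel fixture base, 200 (x) x 240 (y) x 20 mm high, its flat top dotted with tapped holes on a 30 mm grid (nothing catches in them). Origin: centre of its underside; z up, x roughly away from the robot (turned up to 0.35 rad). Two locating pins stand on it at x = +30, y = +45 and -45 mm. When the plate is home its frame has the same x, y and yaw as this one.
- pin_left (a point): Foot of the left (+y) locating pin: on its axis, on the top face of the base (20 mm above the table). The steel pin is 11 mm high: 12 mm across for the lowest 4.5 mm, then tapering to 6 mm near the tip.
- pin_right (a point): Foot of the right (-y) locating pin, the same kind, 90 mm from the left one.
- plate: Loose aluminium plate, 130 (x) x 150 (y) x 8 mm, 0.5 to 0.9 kg, with a steel V-block (52 x 60, 32.5 mm high, on a foot 104 mm long in y) fixed on it at x = -22 mm; centre of mass near x = -10 mm. Origin: centre of its underside; z up. It starts 12 to 20 mm too near (base frame -x), up to 22 mm aside and 0.16 rad askew. A push of 5 to 15 N on an edge slides it.
- plate_near (a point): Middle of the plate's near (-x) edge, at the underside, x = -65 mm in its frame. At the start this edge rests on the base and the underside beyond rests on the pins' tips, so the plate slopes up away from the robot by about 0.1 rad; it keeps this slope as it slides and drops flat when both holes are over the pins (within about 2 mm).
- hole_left (a point): Centre of the plate's left (+y) hole, at the underside: x = +30, y = +45 mm in the plate's frame. Through hole, 13.6 mm across. Home: it coincides with pin_left.
- hole_right (a point): Centre of the plate's right (-y) hole, at the underside: x = +30, y = -45 mm in the plate's frame. Through hole, 13.6 mm across. Home: it coincides with pin_right.
- bushing: Bystander: dark steel stepped bushing, standing, diameter 38 mm at the foot, 60 mm high; origin at the centre of its underside. Leave it.
- micrometer: Bystander: small outside micrometer lying flat, about 140 x 45 x 17 mm; origin under the middle of its bow. Leave it.
- case: Bystander: open blue plastic gauge case, 190 x 85 x 22 mm with its lid standing about 100 mm high; origin under the middle of its tray. Leave it.
- dial_stand: Bystander: dial indicator on a stand, square foot 58 x 50 mm, post 190 mm high, an arm reaching 120 mm along its own +y at 165 mm height; origin under the middle of its foot. Leave it.
Not all that is in view belongs to the job. There is more than one size of the plate; the one meant has the size given above.

How it is judged (in metres and radians):
At the end, for the whole second after the job is handed in: Both holes of the plate are down over their pins (each hole centre at the underside within 3 mm of its pin's foot), the plate lies flat on the base plate (tilt under 0.02 rad) and is at rest (distance between hole_left and pin_left below 0.003 m and distance between hole_right and pin_right below 0.003 m and angle between plate's own z axis and vertical below 0.02 rad and linear speed of plate below 0.01 m/s); the robot touches nothing.
It fails at once if the plate is lifted or carried: its middle 8 mm or more above where it lies at the start (z of plate in the frame of pin_left above 0.015 m).
It fails at once if the plate is tipped up by more than 0.2 rad (angle between plate's own z axis and vertical above 0.2 rad).
It fails at once if the plate is gripped or shoved hard: over 35 N between fingers and plate (contact force between the fingers and plate above 35 N).
It fails at once if a bystander is shifted by more than 10 mm (distance of any of bushing, micrometer, case, dial_stand from where it was at the start of the episode above 0.01 m).
It also fails if it takes over 72 s, if anything falls off the work surface, if the arm or the gripper's body presses on something with over 40 N, if the wrist force passes 120 N, or if a joint passes its speed limit or range.

### The arm

A 7-joint arm with a two-finger parallel gripper is mounted at the origin on the work surface. World frame = base frame: x ahead of the robot, y to its left, z up, the work surface at z = 0. Lengths are in m, angles in degrees, forces in N, time in s.
With the tool pointing down it reaches from about 0.425 to 1.025 m from the base axis. Payload 9.4 kg.
Tool frame: the origin (TCP) lies on the centre line of the jaws, within the pads' length; the fingertips stand 11 mm ahead of it and the grasp point (between the pads) lies 8 mm behind it (nose_length is the distance from the TCP to the fingertips, in m); x points along the fingers, y is the direction in which the jaws open and shut, and the axes are right-handed (so a half turn about x gives the same grasp; the last joint's range is limited). The gripper opens to 93 mm and grips with 3 to 60 N. Pads are 15 mm wide; open, the fingers measure 128 mm over their backs; the gripper's body (75 mm by 188 mm) begins 65 mm behind the grasp point.
Start: joints at [-78.65, 34.337, -0.143, 91.639, 0.103, 54.024, -4.572], TCP at [0.197, 0.698, 0.23] pointing down, gripper open.
Joint ranges: [-147.43, 147.43], [-19.82, 112.94], [-74.19, 73.91], [6.32, 146.72], [-59.91, 239.91], [6.04, 106.73], [-150.56, 150.56]. Speed limits (degrees/s): [127.2, 127.2, 172.46, 172.46, 180, 180, 180].

### API

Orientations are given as [roll, pitch, yaw] about the fixed x, y, z axes, in that order (R = Rz(yaw) Ry(pitch) Rx(roll)).
In Python, from station import sense, snapshot, camera_info, job_done, nose_length gives the robot as it stands.
- The arm moves only by the tool apply_moves, never from a script. Its argument "commands" is a list of rows, each an object of numbers: "hand": the opening, from -1 (shut) to 1 (fully open); "tx", "ty", "tz": the shift along the tool's x, y, z in mm; "roll": the turn about the tool's x in rad. A call has 1 to 10 rows; each row is the pose to reach, as a shift and turn from the pose commanded when the call began, along the tool's axes at that moment; what a row does not reach only later rows make up. A row lasts 1/12 s, in which the tool goes at most 41.7 mm and 7.16 degrees, less where a joint would pass 70% of its speed; a pose out of reach is approached as far as the arm can. A call with a gripper value outside its range is refused whole. The fingers move at their own pace and stop on an object; the grip force is fixed at half the most. Time passes only in rows, so rows that repeat a pose let the fingers close. It gives the time, the measured TCP pose, the force and the opening at its end, in the units of the state.
- sense(): the state, without advancing time (a new reading comes with each control period).
- snapshot(name): name is "side" or "top"; returns (picture, depth): 384x512x3 uint8, red, green, blue; 384x512 float32, m along the optical axis (not along the pixel's ray), 0 where there is no reading.
- camera_info(name): a dict with "fx", "fy", "cx", "cy" (pixels), "rvec" (rotation vector, rad) and "tvec" (3), from world to camera coordinates, as OpenCV has them. Camera axes: x right, y down, z forward; pixel columns grow to the right and rows downward; lengths in m; the calibration is good to about 2 mm. A picture is of the moment at which its call begins. camera_info takes no time and is no camera call.
- job_done(): hands the job in, once; it reports no verdict.
The state is a dict: "time_s": time; "joints": joint angles; "dq": joint speeds; "tau": joint torques, N m; "tool_pos": TCP position; "eef_rot": TCP orientation; "wrist_force": force on the tool from outside, world axes, zero at the start; "wrist_torque": the same for the moment, N m; "finger_gap": opening from 0.0 (shut) to 1.0 (fully open).
Only numpy, scipy, OpenCV 4.12 (cv2) and the standard library are available. Lean on these libraries where they do the work, as an engineer would, in place of code of your own. Each camera call takes 0.05 s, during which the arm holds its last target.

## Working session

There is one attempt and no reset: what is moved stays moved. The work goes in short steps, Python scripts to look and compute and a tool call to move; the robot and the scene stay as the last step left them, time stands still between calls to the robot, and variables do not carry over. Pictures are saved under pics/ and viewed, and the job is handed in when it is done.

Besides the shell and the picture viewer there is one more tool, called after "Call:" by a JSON object that holds its "op" and its "data". apply_moves: Moves the arm, as the interface text tells. Its arguments: {"type":"object","properties":{"commands":{"type":"array","items":{"type":"object","properties":{"hand":{"type":"number"},"tx":{"type":"number"},"ty":{"type":"number"},"tz":{"type":"number"},"roll":{"type":"number"}}}}},"required":["commands"]}

```bash
mkdir -p pics; ls
cat > h.py <<'E'
import numpy as np,cv2
from station import *
def cam(n):
    c=camera_info(n);K=np.array([[c['fx'],0,c['cx']],[0,c['fy'],c['cy']],[0,0,1.]])
    R=cv2.Rodrigues(np.array(c['rvec'],float))[0];return K,R,np.array(c['tvec'],float).ravel()
def onplane(n,uv,z):
    K,R,t=cam(n);uv=np.atleast_2d(uv).astype(float)
    d=(R.T@np.linalg.inv(K)@np.c_[uv,np.ones(len(uv))].T).T;o=-R.T@t
    return o+d*((z-o[2])/d[:,2])[:,None]
def proj(n,P):
    K,R,t=cam(n);p=(K@(R@np.atleast_2d(P).T+t[:,None])).T;return p[:,:2]/p[:,2:]
def cloud(n,D):
    K,R,t=cam(n);v,u=np.mgrid[:D.shape[0],:D.shape[1]]
    c=np.stack([(u-K[0,2])/K[0,0]*D,(v-K[1,2])/K[1,1]*D,D],-1);return (c-t)@R
E
python3 - <<'E'
from h import *
for n in('side','top'):
    p,d=snapshot(n);np.savez(f'{n}0.npz',p=p,d=d);cv2.imwrite(f'pics/{n}0.png',p[:,:,::-1])
    K,R,t=cam(n);print(n,-R.T@t,R[2],K[0,0])
s=sense();print({k:np.round(v,3) for k,v in s.items()},nose_length)
E
```

```text
pics
side [ 0.2088499  -0.69396089  0.92998989] [ 0.23951178  0.60339187 -0.76062629] 439.5698133044809
top [0.20955989 0.00847116 1.32925888] [ 0.2202525  -0.00715168 -0.97541667] 458.649919525718
{'time_s': np.float64(0.1), 'joints': array([-78.651,  34.38 ,  -0.145,  91.675,   0.104,  54.024,  -4.572]), 'dq': array([ 0.025, -0.082, -0.013, -0.14 , -0.056, -0.072, -0.031]), 'tau': array([ 4.0000e-03, -7.6656e+01,  1.5020e+00, -2.5294e+01, -5.2000e-02,
        1.4000e-02,  0.0000e+00]), 'tool_pos': array([0.197, 0.697, 0.229]), 'eef_rot': array([-83.835,  89.922, -99.575]), 'wrist_force': array([ 0.031, -0.878,  0.797]), 'wrist_torque': array([-0.004, -0.017, -0.021]), 'finger_gap': np.float64(0.998)} 0.011
```

View pics/top0.png

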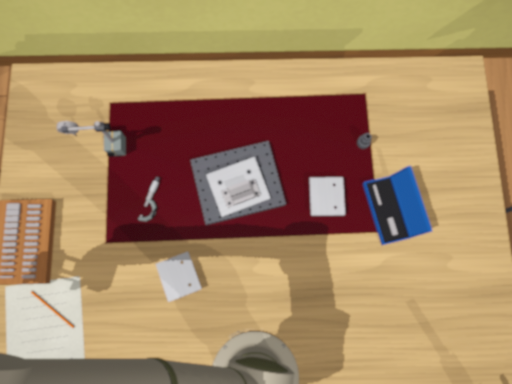

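View pics/side0.png

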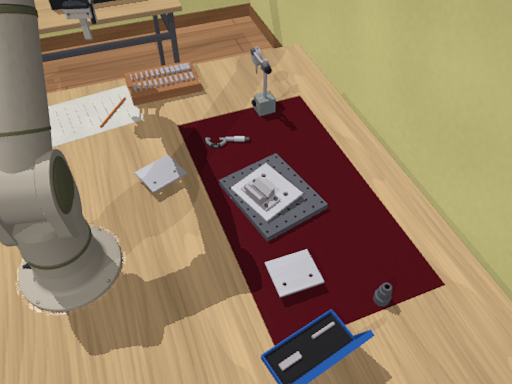

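Three pale plates are in the top view: (240,187) on the dark base with the V-block on it, (327,196) on the mat, and (180,277) on the bench. Only the first has a V-block and sits on the base with pins, so I'll confirm that one in a crop.

Run:
```python
from h import *
a=np.load('top0.npz')['p'][130:235,180:300];b=np.load('side0.npz')['p'][145:245,210:335]
cv2.imwrite('pics/c_top.png',cv2.resize(a[:,:,::-1],None,fx=6,fy=5.7*6/5.7*0.95,interpolation=cv2.INTER_CUBIC))
cv2.imwrite('pics/c_side.png',cv2.resize(b[:,:,::-1],None,fx=6,fy=6,interpolation=cv2.INTER_CUBIC))
```

```text
(no output)
```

View pics/c_top.png

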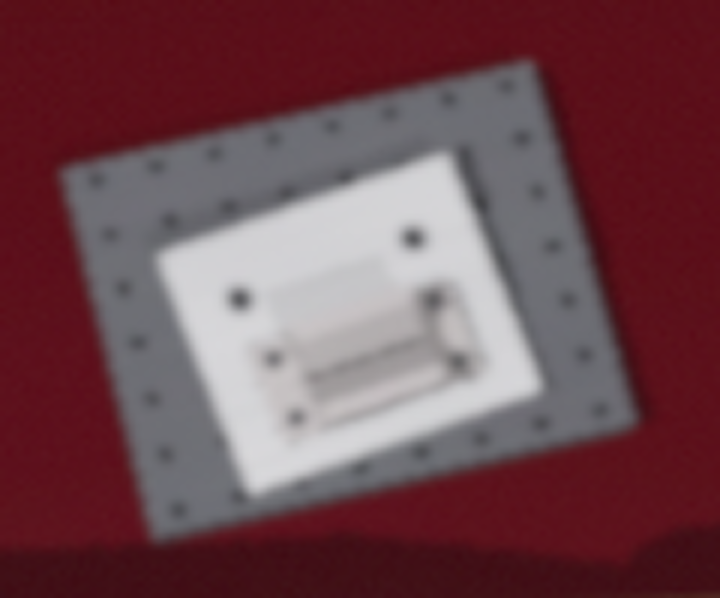

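View pics/c_side.png

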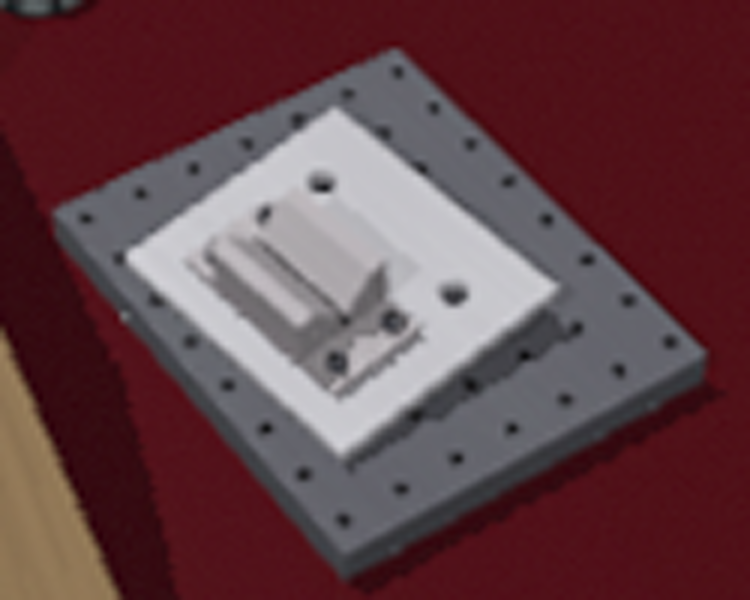

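The crop shows the V-block plate sloping up over the pins on the grey base, so this is the one meant. Next I'll measure both outlines in both views.

```bash
cat > meas.py <<'E'
from h import *
def quad(mask):
    """subpixel quadrilateral: contour of largest blob, approx to 4 corners, refit lines"""
    cs,_=cv2.findContours(mask,cv2.RETR_EXTERNAL,cv2.CHAIN_APPROX_NONE)
    c=cv2.convexHull(max(cs,key=cv2.contourArea));full=max(cs,key=cv2.contourArea)[:,0].astype(float)
    for e in np.arange(2,60,1.):
        q=cv2.approxPolyDP(c,e,True)[:,0].astype(float)
        if len(q)==4:break
    L=[]
    for i in range(4):
        a,b=q[i],q[(i+1)%4];u=(b-a)/np.linalg.norm(b-a);n=np.array([-u[1],u[0]])
        s=(full-a)@u;d=(full-a)@n;l=np.linalg.norm(b-a)
        k=(s>.12*l)&(s<.88*l)&(abs(d)<.06*l)
        vx,vy,x,y=cv2.fitLine(full[k].astype(np.float32),cv2.DIST_HUBER,0,.01,.01).ravel()
        L.append(np.cross([x,y,1],[x+vx,y+vy,1]))
    out=[]
    for i in range(4):
        p=np.cross(L[i-1],L[i]);out.append(p[:2]/p[2])
    return np.array(out)
S=6
def masks(p,roi,th):
    x0,y0,x1,y1=roi;im=cv2.resize(p[y0:y1,x0:x1],None,fx=S,fy=S,interpolation=cv2.INTER_CUBIC)
    hsv=cv2.cvtColor(im,cv2.COLOR_RGB2HSV);s,v=hsv[...,1],hsv[...,2]
    base=((im[...,0].astype(int)-im[...,1]<25)&(v>40)).astype(np.uint8)*255
    plate=((v>th)&(s<60)).astype(np.uint8)*255
    k=np.ones((9,9),np.uint8)
    return im,cv2.morphologyEx(base,cv2.MORPH_OPEN,k),cv2.morphologyEx(plate,cv2.MORPH_CLOSE,k)
def back(q,roi): return (q+.5)/S-.5+np.array(roi[:2])
ROI={'top':(185,135,295,232),'side':(214,150,332,240)}
TH={'top':160,'side':150}
def order(Q):  # world pts -> [far-left, far-right, near-right, near-left]
    c=Q.mean(0);a=np.arctan2(*(Q-c)[:,1::-1].T) # angle from x
    tgt=np.deg2rad([45+12,-45+12,-135+12,135+12])
    return [int(np.argmin(abs(np.angle(np.exp(1j*(a-t)))))) for t in tgt]
def pose(Q,X):
    Qc,Xc=Q[:,:2].mean(0),X.mean(0);H=(X-Xc).T@(Q[:,:2]-Qc)
    y=np.arctan2(H[0,1]-H[1,0],H[0,0]+H[1,1]);R=np.array([[np.cos(y),-np.sin(y)],[np.sin(y),np.cos(y)]])
    t=Qc-R@Xc;return t,y,np.linalg.norm((R@X.T).T+t-Q[:,:2],axis=1)
E
python3 - <<'E'
from meas import *
for n in ROI:
    p=np.load(n+'0.npz')['p'];im,b,pl=masks(p,ROI[n],TH[n])
    vis=im[:,:,::-1].copy()
    for m,col in((b,(0,255,0)),(pl,(0,0,255))):
        q=quad(m);cv2.polylines(vis,[q.round().astype(int)],True,col,1);uv=back(q,ROI[n])
        z=.02 if m is b else .034
        Q=onplane(n,uv,z);o=order(Q);uv=uv[o]
        if m is b: Z=[.02]*4;X=np.array([[100,120],[100,-120],[-100,-120],[-100,120]])/1e3
        else: Z=[.041,.041,.028,.028];X=np.array([[65,75],[65,-75],[-65,-75],[-65,75]])/1e3
        Q=np.array([onplane(n,u,z)[0] for u,z in zip(uv,Z)])
        print(n,Q.round(4).tolist(),'sides',np.linalg.norm(Q-np.roll(Q,1,0),axis=1).round(4)); print(pose(Q,X))
    cv2.imwrite(f'pics/q_{n}.png',vis)
E
```

```text
top [[0.6171, 0.1793, 0.02], [0.6725, -0.057, 0.02], [0.4748, -0.1035, 0.02], [0.4193, 0.1327, 0.02]] sides [0.2032 0.2427 0.2031 0.2426]
(array([0.54592315, 0.03789786]), np.float64(0.23091983839705596), array([0.00215564, 0.0019985 , 0.00207695, 0.0020166 ]))
top [[0.5643, 0.1316, 0.041], [0.6162, -0.0115, 0.041], [0.4923, -0.0563, 0.028], [0.4404, 0.0865, 0.028]] sides [0.1325 0.1522 0.1324 0.1519]
(array([0.52829169, 0.03755696]), np.float64(0.3481749155483487), array([0.00144136, 0.00141277, 0.00126204, 0.0013585 ]))
side [[0.6157, 0.1774, 0.02], [0.6741, -0.0663, 0.02], [0.4714, -0.1136, 0.02], [0.4144, 0.1301, 0.02]] sides [0.2067 0.2506 0.2082 0.2503]
(array([0.54390263, 0.03190385]), np.float64(0.23151761804575197), array([0.00605333, 0.00688693, 0.00636773, 0.00631603]))
side [[0.5635, 0.13, 0.041], [0.615, -0.0124, 0.041], [0.4922, -0.0568, 0.028], [0.4402, 0.0854, 0.028]] sides [0.1317 0.1515 0.1312 0.1514]
(array([0.52774347, 0.03654211]), np.float64(0.3483342150345725), array([0.00083998, 0.00087164, 0.00070917, 0.00097266]))
```

View pics/q_top.png

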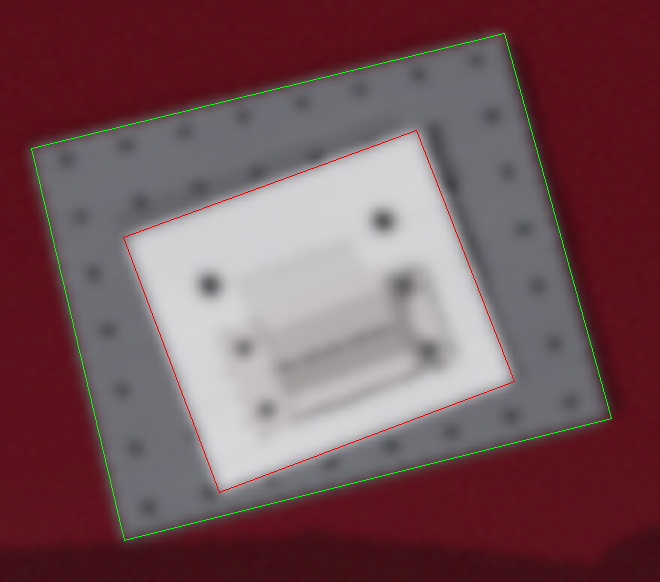

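View pics/q_side.png

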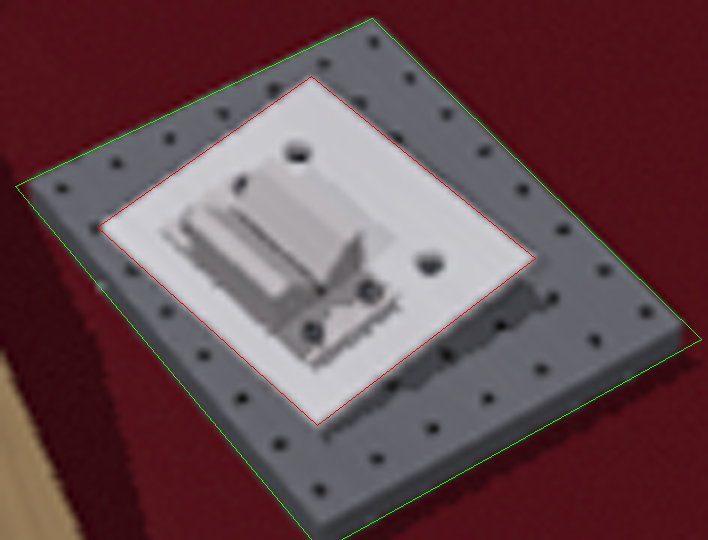

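Top view: the base outline measures 203x243 mm and the plate 132x152 mm, both right within blur. The side view agrees on the plate, but its base outline takes in the side face, so I won't use that. In the base frame the plate is about 16 mm too near, +4 mm aside and +0.117 rad askew. Next I'll check the bystander positions and plan the approach.

```bash
cat >> h.py <<'E'
from scipy.spatial.transform import Rotation as Ro
B=np.array([.5459,.0379]);BY=.2309
def Rt(s=None):
    s=s or sense();return Ro.from_euler('xyz',s['eef_rot'],degrees=True).as_matrix()
def b2w(x,y): c,s=np.cos(BY),np.sin(BY);return B+np.array([c*x-s*y,s*x+c*y])
def plan(bx,by,z):
    """shift in tool axes (mm) from measured pose to base-frame xy (m), z; and roll to align jaw axis with base y"""
    s=sense();R=Rt(s);w=np.r_[b2w(bx,by),z];d=R.T@(w-s['tool_pos'])*1e3
    y=R[:,1];yaw=np.arctan2(y[1],y[0]);r=yaw-(BY+np.pi/2);r=(r+np.pi/2)%np.pi-np.pi/2
    print('tool axes',R.round(3).tolist(),'tgt',w.round(4),'txyz',d.round(1),'roll(to base y)',round(r,4))
def st():
    s=sense();c,sn=np.cos(BY),np.sin(BY);d=s['tool_pos'][:2]-B
    f=s['wrist_force'];print('t',s['time_s'],'pos',np.round(s['tool_pos'],4),'base',np.round([c*d[0]+sn*d[1],-sn*d[0]+c*d[1]],4),'F',np.round(f,1),'Fbase',np.round([c*f[0]+sn*f[1],-sn*f[0]+c*f[1]],1),'gap',s['finger_gap'])
E
python3 - <<'E'
from h import *
plan(-.105,0,.23); st()
d=np.load('top0.npz')['d'];C=cloud('top',d)
for nm,(u,v) in dict(stand=(115,143),gauge=(68,127),mic=(150,205),base=(230,160),plate=(225,175),mat=(350,150),bush=(364,141),lid=(410,185)).items(): print(nm,C[v,u].round(3))
E
```

```text
tool axes [[-0.0, 0.271, 0.963], [-0.001, 0.963, -0.271], [-1.0, -0.001, 0.0]] tgt [0.4437 0.0139 0.23  ] txyz [-3.000e-01 -5.909e+02  4.232e+02] roll(to base y) -0.5056
t 0.1 pos [0.1966 0.6974 0.2289] base [-0.1891  0.7219] F [ 0.  -0.9  0.8] Fbase [-0.2 -0.9] gap 0.9982282344392285
stand [0.659 0.393 0.057]
gauge [0.665 0.486 0.172]
mic [ 0.484  0.298 -0.001]
base [0.611 0.06  0.023]
plate [0.561 0.074 0.04 ]
mat [ 0.644 -0.305 -0.   ]
bush [ 0.655 -0.337  0.047]
lid [ 0.513 -0.449  0.075]
```

Call:
{"op": "apply_moves", "data": {"commands": [{"hand":1,"ty":-28,"tz":31,"roll":-0.05},{"hand":1,"ty":-56,"tz":62,"roll":-0.1},{"hand":1,"ty":-84,"tz":93,"roll":-0.15},{"hand":1,"ty":-112,"tz":124,"roll":-0.2},{"hand":1,"ty":-140,"tz":155,"roll":-0.25},{"hand":1,"ty":-168,"tz":186,"roll":-0.3},{"hand":1,"ty":-196,"tz":217,"roll":-0.35},{"hand":1,"ty":-224,"tz":248,"roll":-0.4},{"hand":1,"ty":-252,"tz":279,"roll":-0.45},{"hand":1,"ty":-280,"tz":310,"roll":-0.5}]}}

```text
validation failed for argument at $.co...
```

```bash
python3 -c "
from h import *
st();plan(-.105,0,.23)"
```

```text
t 0.1 pos [0.1966 0.6974 0.2289] base [-0.1891  0.7219] F [ 0.  -0.9  0.8] Fbase [-0.2 -0.9] gap 0.9982282344392285
tool axes [[-0.0, 0.271, 0.963], [-0.001, 0.963, -0.271], [-1.0, -0.001, 0.0]] tgt [0.4437 0.0139 0.23  ] txyz [-3.000e-01 -5.909e+02  4.232e+02] roll(to base y) -0.5056
```

Call:
{"op": "apply_moves", "data": {"commands": [{"hand":1,"tx":0,"ty":-28,"tz":31,"roll":-0.05},{"hand":1,"tx":0,"ty":-56,"tz":62,"roll":-0.1},{"hand":1,"tx":0,"ty":-84,"tz":93,"roll":-0.15},{"hand":1,"tx":0,"ty":-112,"tz":124,"roll":-0.2},{"hand":1,"tx":0,"ty":-140,"tz":155,"roll":-0.25},{"hand":1,"tx":0,"ty":-168,"tz":186,"roll":-0.3},{"hand":1,"tx":0,"ty":-196,"tz":217,"roll":-0.35},{"hand":1,"tx":0,"ty":-224,"tz":248,"roll":-0.4},{"hand":1,"tx":0,"ty":-252,"tz":279,"roll":-0.45},{"hand":1,"tx":0,"ty":-280,"tz":310,"roll":-0.5}]}}

```text
time_s: 0.93
tool_pos: [0.4192, 0.3431, 0.2295]
eef_rot: [-130.6, 90.0, -117.5]
wrist_force: [1.4, 0.3, -0.1]
finger_gap: 1.002
```

```bash
python3 -c "
from h import *
st();plan(-.105,0,.23)"
```

```text
t 0.9333 pos [0.4192 0.3431 0.2295] base [-0.0535  0.3261] F [ 1.4  0.3 -0.1] Fbase [ 1.4 -0.1] gap 1.001910535903051
tool axes [[-0.0, -0.226, 0.974], [-0.0, 0.974, 0.226], [-1.0, -0.0, -0.0]] tgt [0.4437 0.0139 0.23  ] txyz [  -0.4 -326.3  -50.5] roll(to base y) -0.003
```

Call:
{"op": "apply_moves", "data": {"commands": [{"hand":1,"tx":0,"ty":-33,"tz":0,"roll":-0.003},{"hand":1,"tx":0,"ty":-66,"tz":0,"roll":-0.003},{"hand":1,"tx":0,"ty":-99,"tz":-5,"roll":-0.003},{"hand":1,"tx":0,"ty":-132,"tz":-12,"roll":-0.003},{"hand":1,"tx":0,"ty":-165,"tz":-20,"roll":-0.003},{"hand":1,"tx":0,"ty":-198,"tz":-28,"roll":-0.003},{"hand":1,"tx":0,"ty":-231,"tz":-36,"roll":-0.003},{"hand":1,"tx":0,"ty":-264,"tz":-44,"roll":-0.003},{"hand":1,"tx":0,"ty":-297,"tz":-50,"roll":-0.003},{"hand":1,"tx":0,"ty":-326,"tz":-50,"roll":-0.003}]}}

```text
time_s: 1.77
tool_pos: [0.4413, 0.0138, 0.2296]
eef_rot: [-166.7, 89.9, -153.7]
wrist_force: [-0.1, -0.1, 0.7]
finger_gap: 0.998
```

```bash
python3 -c "
from h import *
st();plan(-.105,0,.034)
for n in('side','top'):
    p,d=snapshot(n);np.savez(f'{n}1.npz',p=p,d=d);cv2.imwrite(f'pics/{n}1.png',p[:,:,::-1])"
```

```text
t 1.7667 pos [0.4413 0.0138 0.2296] base [-0.1074  0.0005] F [-0.1 -0.1  0.7] Fbase [-0.1 -0.1] gap 0.9981438393179061
tool axes [[-0.001, -0.225, 0.974], [-0.0, 0.974, 0.225], [-1.0, -0.0, -0.001]] tgt [0.4437 0.0139 0.034 ] txyz [195.6  -0.4   2.6] roll(to base y) -0.0034
```

View pics/side1.png

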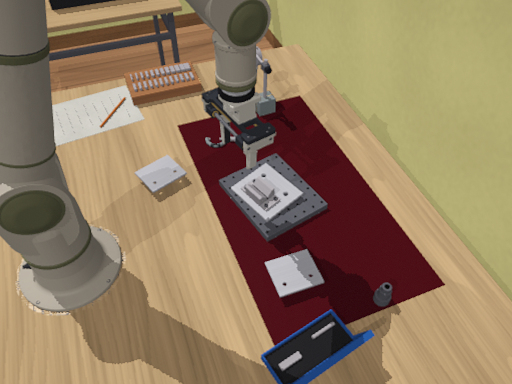

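View pics/top1.png

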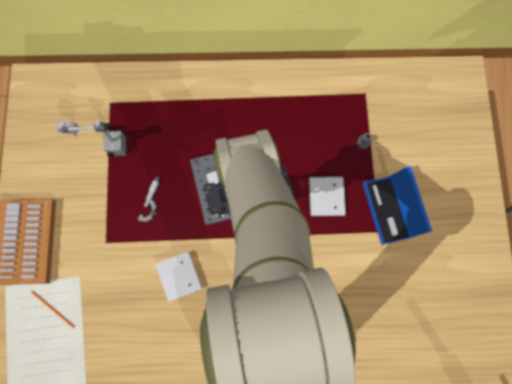

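The side view shows the fingers at about (250,155), just short of the plate's near edge, with the plate unmoved. The top view is blocked by the arm, so the side camera will do the monitoring. Descending now.

Call:
{"op": "apply_moves", "data": {"commands": [{"hand":1,"tx":30,"ty":0,"tz":0,"roll":-0.003},{"hand":1,"tx":60,"ty":0,"tz":0,"roll":-0.003},{"hand":1,"tx":90,"ty":0,"tz":0,"roll":-0.003},{"hand":1,"tx":120,"ty":0,"tz":0,"roll":-0.003},{"hand":1,"tx":145,"ty":0,"tz":0,"roll":-0.003},{"hand":1,"tx":165,"ty":0,"tz":0,"roll":-0.003},{"hand":1,"tx":180,"ty":0,"tz":0,"roll":-0.003},{"hand":1,"tx":188,"ty":0,"tz":0,"roll":-0.003},{"hand":1,"tx":192,"ty":0,"tz":0,"roll":-0.003},{"hand":1,"tx":195,"ty":0,"tz":0,"roll":-0.003}]}}

```text
time_s: 2.7
tool_pos: [0.4427, 0.0167, 0.0344]
eef_rot: [148.0, 90.0, 161.2]
wrist_force: [-0.4, -0.8, -0.5]
finger_gap: 0.999
```

```bash
cat > side.py <<'E'
import sys
from meas import *
from h import *
tag=sys.argv[1];n=sys.argv[2] if len(sys.argv)>2 else 'side'
h=.013*(float(sys.argv[3]) if len(sys.argv)>3 else 1)
st();p,d=snapshot(n);np.savez(f'{n}{tag}.npz',p=p,d=d)
im,b,pl=masks(p,ROI[n],TH[n]);q=quad(pl);vis=im[:,:,::-1].copy();cv2.polylines(vis,[q.round().astype(int)],True,(0,0,255),1)
cv2.imwrite(f'pics/{n}{tag}.png',vis)
uv=back(q,ROI[n]);uv=uv[order(onplane(n,uv,.034))]
Q=np.array([onplane(n,u,z)[0] for u,z in zip(uv,[.028+h]*2+[.028]*2)])
print('sides',np.linalg.norm(Q-np.roll(Q,1,0),axis=1).round(4))
X=np.array([[65,75],[65,-75],[-65,-75],[-65,75]])/1e3
t,y,r=pose(Q,X)
if n=='side': t=t+[.0006,.0011]
t=t+.008*h/.13*np.array([np.cos(y),np.sin(y)])
c,s=np.cos(BY),np.sin(BY);e=t-B;e=np.array([c*e[0]+s*e[1],-s*e[0]+c*e[1]]);a=y-BY
print('plate in base: xy mm',(e*1e3).round(1),'yaw',round(a,4),'res',(r*1e3).round(1))
Ra=np.array([[np.cos(a),-np.sin(a)],[np.sin(a),np.cos(a)]])
for m,hh in(('L',[.03,.045]),('R',[.03,-.045])): print('hole',m,'err mm',((e+Ra@hh-hh)*1e3).round(1))
E
python3 side.py 2
```

```text
t 2.7 pos [0.4427 0.0167 0.0344] base [-0.1054  0.0029] F [-0.4 -0.8 -0.5] Fbase [-0.6 -0.7] gap 0.9990878422021241
sides [0.0397 0.1512 0.1122 0.1732]
plate in base: xy mm [11.3  8.8] yaw -0.0638 res [42.3 15.2 14.7 50.5]
hole L err mm [14.1  6.8]
hole R err mm [8.4 7. ]
```

View pics/side2.png

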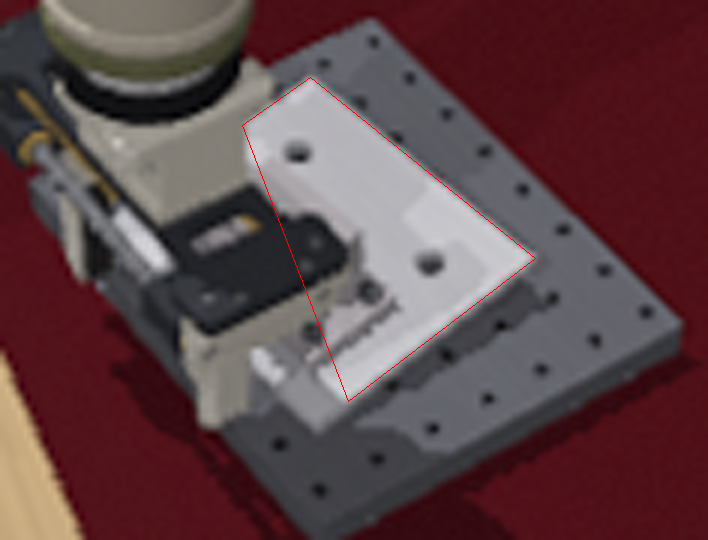

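```bash
cat > holes.py <<'E'
import sys
from meas import *
def find(p,n='side'):
    im,_,_=masks(p,ROI[n],150);g=cv2.cvtColor(im,cv2.COLOR_RGB2GRAY)
    return im,g
def holes(p,prior):
    """refine dark-blob centroids near prior pixels (full-image px)"""
    n='side';im,g=find(p);x0,y0=ROI[n][:2];out=[]
    for u in prior:
        c=((np.array(u)-[x0,y0]+.5)*S-.5)
        for _ in range(8):
            x,y=c.round().astype(int);w=20;a=g[max(y-w,0):y+w+1,max(x-w,0):x+w+1].astype(float)
            m=np.clip(150-a,0,None);yy,xx=np.mgrid[max(y-w,0):max(y-w,0)+a.shape[0],max(x-w,0):max(x-w,0)+a.shape[1]]
            if m.sum()<100:break
            c=np.array([(m*xx).sum(),(m*yy).sum()])/m.sum()
        out.append((c+.5)/S-.5+[x0,y0])
    return np.array(out),im
ZH=.0375
def tobase(W):
    c,s=np.cos(BY),np.sin(BY);e=W[:,:2]-B;return np.c_[c*e[:,0]+s*e[:,1],-s*e[:,0]+c*e[:,1]]
# pins reference: start hole positions measured by top outline (base frame)
P0=np.array([[297,152],[430,262]])/S+np.array(ROI['side'][:2])
h0,_=holes(np.load('side0.npz')['p'],P0)
b0=tobase(onplane('side',h0,ZH))
def tru():
    e=np.array([-16.4,3.7])/1e3;a=.1173
    Ra=np.array([[np.cos(a),-np.sin(a)],[np.sin(a),np.cos(a)]]);return np.array([e+Ra@h for h in([.03,.045],[.03,-.045])])
off=(tru()-b0)
if __name__=='__main__':
    st();tag=sys.argv[1];prior=np.load('prior.npy') if len(sys.argv)<3 else h0
    p,d=snapshot('side');np.savez(f'side{tag}.npz',p=p);h,im=holes(p,prior);np.save('prior.npy',h)
    for u in h: cv2.drawMarker(im,tuple(((u-ROI['side'][:2]+.5)*S).astype(int).tolist()),(255,0,0),0,14,1)
    cv2.imwrite(f'pics/h{tag}.png',im[:,:,::-1])
    b=tobase(onplane('side',h,ZH))+off.mean(0)
    err=(b-[[.03,.045],[.03,-.045]])*1e3
    v=b[0]-b[1];print('offs',(off*1e3).round(1).tolist(),'dist',np.linalg.norm(v).round(4),'errL',err[0].round(1),'errR',err[1].round(1),'yaw',np.arctan2(-v[0],v[1]).round(4))
E
python3 holes.py 2 init
```

```text
t 2.75 pos [0.4428 0.0165 0.0344] base [-0.1053  0.0028] F [ 0.6  0.2 -0.4] Fbase [0.6 0.1] gap 0.9999417407634897
offs [[2.8, 2.6], [2.7, 2.2]] dist 0.0898 errL [-21.5   7.1] errR [-10.9   7.9] yaw 0.118
```

Call:
{"op": "apply_moves", "data": {"commands": [{"hand":1,"tx":0,"ty":0,"tz":1,"roll":0},{"hand":1,"tx":0,"ty":0,"tz":2,"roll":0},{"hand":1,"tx":0,"ty":0,"tz":3,"roll":0},{"hand":1,"tx":0,"ty":0,"tz":4,"roll":0},{"hand":1,"tx":0,"ty":0,"tz":5,"roll":0},{"hand":1,"tx":0,"ty":0,"tz":6,"roll":0},{"hand":1,"tx":0,"ty":0,"tz":7,"roll":0},{"hand":1,"tx":0,"ty":0,"tz":8,"roll":0},{"hand":1,"tx":0,"ty":0,"tz":9,"roll":0},{"hand":1,"tx":0,"ty":0,"tz":10,"roll":0}]}}

```text
time_s: 3.63
tool_pos: [0.4501, 0.0181, 0.0345]
eef_rot: [178.2, 89.8, -168.5]
wrist_force: [-6.1, -0.6, 5.4]
finger_gap: 1.0
```

```bash
python3 holes.py 3; python3 -c "
from h import *
plan(-.08,0,.034)"
```

```text
t 3.6333 pos [0.4501 0.0181 0.0345] base [-0.0978  0.0027] F [-6.1 -0.6  5.4] Fbase [-6.   0.8] gap 0.9998284321748799
offs [[2.8, 2.6], [2.7, 2.2]] dist 0.0895 errL [-20.6   6.6] errR [-10.6   7.7] yaw 0.1112
tool axes [[-0.004, -0.23, 0.973], [-0.001, 0.973, 0.23], [-1.0, 0.0, -0.004]] tgt [0.468  0.0196 0.034 ] txyz [ 0.5 -2.7 17.5] roll(to base y) 0.0011
```

View pics/h3.png

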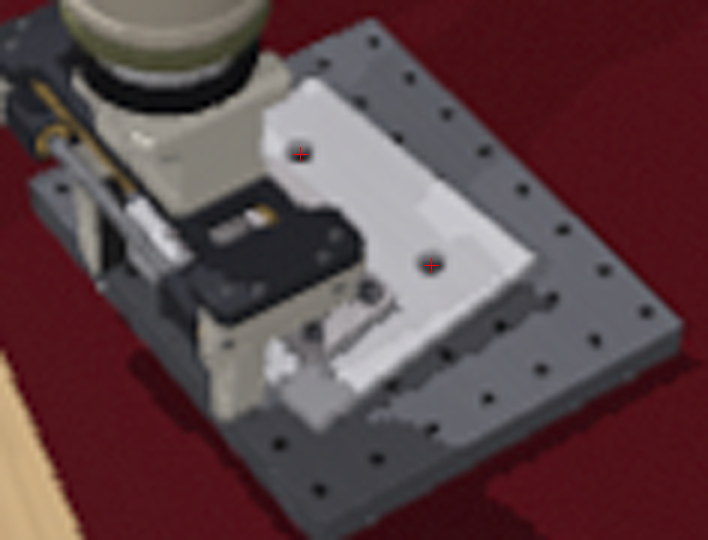

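Both hole markers sit on the holes at (300,153) and (430,264). Contact is made at about 6 N and the plate has begun to turn the right way, so I'll go on pushing.

Call:
{"op": "apply_moves", "data": {"commands": [{"hand":1,"tx":0,"ty":0,"tz":1,"roll":0},{"hand":1,"tx":0,"ty":0,"tz":2,"roll":0},{"hand":1,"tx":0,"ty":0,"tz":3,"roll":0},{"hand":1,"tx":0,"ty":0,"tz":4,"roll":0},{"hand":1,"tx":0,"ty":0,"tz":5,"roll":0},{"hand":1,"tx":0,"ty":0,"tz":6,"roll":0},{"hand":1,"tx":0,"ty":0,"tz":7,"roll":0},{"hand":1,"tx":0,"ty":0,"tz":7,"roll":0}]}}

```text
time_s: 4.35
tool_pos: [0.4574, 0.0201, 0.0345]
eef_rot: [173.2, 89.8, -173.5]
wrist_force: [-4.6, 0.9, 3.2]
finger_gap: 0.996
```

```bash
python3 holes.py 4
```

```text
t 4.35 pos [0.4574 0.0201 0.0345] base [-0.0902  0.003 ] F [-4.6  0.9  3.2] Fbase [-4.3  1.9] gap 0.9963669585365809
offs [[2.8, 2.6], [2.7, 2.2]] dist 0.0897 errL [-13.3   3.4] errR [-7.1  3.9] yaw 0.069
```

Call:
{"op": "apply_moves", "data": {"commands": [{"hand":1,"tx":0,"ty":0.4,"tz":1,"roll":0},{"hand":1,"tx":0,"ty":0.8,"tz":2,"roll":0},{"hand":1,"tx":0,"ty":1.2,"tz":3,"roll":0},{"hand":1,"tx":0,"ty":1.6,"tz":4,"roll":0},{"hand":1,"tx":0,"ty":2,"tz":5,"roll":0},{"hand":1,"tx":0,"ty":2,"tz":5,"roll":0}]}}

```text
time_s: 4.9
tool_pos: [0.4618, 0.0229, 0.0345]
eef_rot: [179.0, 89.8, -167.7]
wrist_force: [-5.2, -0.5, 3.7]
finger_gap: 1.003
```

```bash
python3 holes.py 5
```

```text
t 4.9 pos [0.4618 0.0229 0.0345] base [-0.0853  0.0046] F [-5.2 -0.5  3.7] Fbase [-5.2  0.7] gap 1.0032449073073457
offs [[2.8, 2.6], [2.7, 2.2]] dist 0.0895 errL [-8.2  2.2] errR [-5.6  2.7] yaw 0.0292
```

Call:
{"op": "apply_moves", "data": {"commands": [{"hand":1,"tx":0,"ty":0,"tz":1,"roll":0},{"hand":1,"tx":0,"ty":0,"tz":2,"roll":0},{"hand":1,"tx":0,"ty":0,"tz":3,"roll":0},{"hand":1,"tx":0,"ty":0,"tz":4,"roll":0},{"hand":1,"tx":0,"ty":0,"tz":4,"roll":0}]}}

```text
time_s: 5.37
tool_pos: [0.4655, 0.024, 0.0345]
eef_rot: [175.3, 89.8, -171.4]
wrist_force: [-5.3, -0.4, 4.3]
finger_gap: 1.0
```

```bash
python3 holes.py 6
```

```text
t 5.3667 pos [0.4655 0.024  0.0345] base [-0.0815  0.0049] F [-5.3 -0.4  4.3] Fbase [-5.3  0.8] gap 1.0002767832616026
offs [[2.8, 2.6], [2.7, 2.2]] dist 0.0898 errL [-5.1  0.5] errR [-4.1  0.7] yaw 0.0112
```

View pics/h6.png

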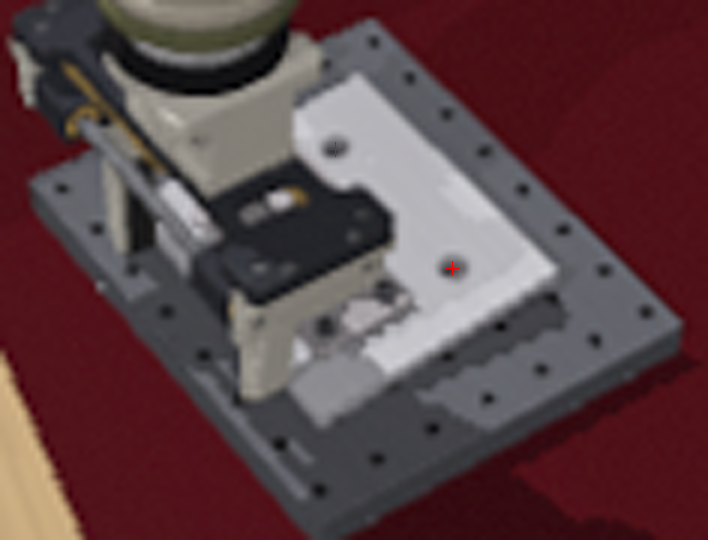

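The markers still sit on the holes at (335,148) and (452,268). The plate remains 4 to 5 mm short and almost square, so I'll continue.

Call:
{"op": "apply_moves", "data": {"commands": [{"hand":1,"tx":0,"ty":0.2,"tz":0.7,"roll":0},{"hand":1,"tx":0,"ty":0.4,"tz":1.4,"roll":0},{"hand":1,"tx":0,"ty":0.5,"tz":2.1,"roll":0},{"hand":1,"tx":0,"ty":0.5,"tz":2.8,"roll":0},{"hand":1,"tx":0,"ty":0.5,"tz":2.8,"roll":0}]}}

```text
time_s: 5.83
tool_pos: [0.4702, 0.0253, 0.0346]
eef_rot: [10.7, 90.0, 23.9]
wrist_force: [0.6, -0.5, -0.3]
finger_gap: 0.997
```

```bash
python3 holes.py 7
```

```text
t 5.8333 pos [0.4702 0.0253 0.0346] base [-0.0766  0.005 ] F [ 0.6 -0.5 -0.3] Fbase [ 0.5 -0.6] gap 0.9967488723529462
offs [[2.8, 2.6], [2.7, 2.2]] dist 0.086 errL [-24.6 -11.7] errR [-2.7 -4.8] yaw 0.2565
```

The force has gone to zero and the hole centroids have jumped, which suggests the plate dropped. Taking a look.

View pics/h7.png

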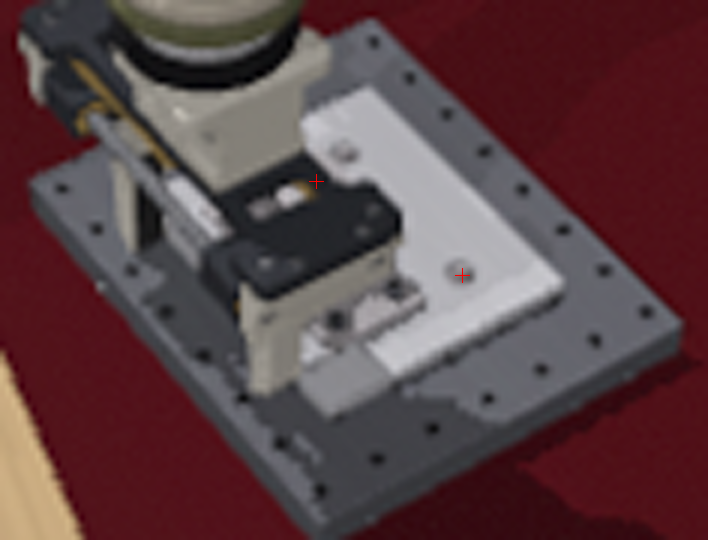

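The plate has dropped: bright pin tips fill both holes at (343,151) and (460,272), and the shadow gap under the far side is gone. Backing off, then up and clear.

Call:
{"op": "apply_moves", "data": {"commands": [{"hand":1,"tx":0,"ty":0,"tz":-3,"roll":0},{"hand":1,"tx":0,"ty":0,"tz":-7,"roll":0},{"hand":1,"tx":0,"ty":0,"tz":-14,"roll":0},{"hand":1,"tx":0,"ty":0,"tz":-20,"roll":0},{"hand":1,"tx":-20,"ty":0,"tz":-20,"roll":0},{"hand":1,"tx":-50,"ty":0,"tz":-20,"roll":0},{"hand":1,"tx":-85,"ty":0,"tz":-20,"roll":0},{"hand":1,"tx":-120,"ty":0,"tz":-20,"roll":0},{"hand":1,"tx":-155,"ty":0,"tz":-20,"roll":0},{"hand":1,"tx":-190,"ty":0,"tz":-20,"roll":0}]}}

```text
time_s: 6.72
tool_pos: [0.4494, 0.0203, 0.2263]
eef_rot: [-166.3, 90.0, -153.0]
wrist_force: [0.4, 0.1, -0.3]
finger_gap: 1.0
```

Call:
{"op": "apply_moves", "data": {"commands": [{"hand":1,"tx":0,"ty":30,"tz":0,"roll":0},{"hand":1,"tx":0,"ty":65,"tz":0,"roll":0},{"hand":1,"tx":0,"ty":100,"tz":10,"roll":0},{"hand":1,"tx":0,"ty":135,"tz":20,"roll":0},{"hand":1,"tx":0,"ty":170,"tz":30,"roll":0},{"hand":1,"tx":0,"ty":205,"tz":40,"roll":0},{"hand":1,"tx":0,"ty":240,"tz":45,"roll":0},{"hand":1,"tx":0,"ty":275,"tz":45,"roll":0},{"hand":1,"tx":0,"ty":300,"tz":45,"roll":0},{"hand":1,"tx":0,"ty":300,"tz":45,"roll":0}]}}

```text
time_s: 7.55
tool_pos: [0.4233, 0.3282, 0.2243]
eef_rot: [89.5, 89.9, 103.1]
wrist_force: [-1.4, 0.1, 0.2]
finger_gap: 0.997
```

```bash
python3 side.py 9 side 0; python3 side.py 9 top 0
python3 - <<'E'
from h import *
d=np.load('top9.npz')['d'];
for n in('side','top'):
    C=cloud(n,np.load(n+'9.npz')['d'])
    pts=np.array([[*b2w(x,y),.028] for x in(-.055,.02,.055) for y in(-.06,-.02,.02,.06)])
    uv=proj(n,pts).round().astype(int);print(n,[round(float(C[v,u,2])*1e3,1) for u,v in uv])
    cv2.imwrite(f'pics/full_{n}9.png',np.load(n+'9.npz')['p'][:,:,::-1])
E
```

```text
t 7.55 pos [0.4233 0.3282 0.2243] base [-0.0529  0.3107] F [-1.4  0.1  0.2] Fbase [-1.3  0.4] gap 0.9968239351579135
sides [0.0191 0.1509 0.02   0.1516]
plate in base: xy mm [-55.3   0.8] yaw 0.012 res [55.3 55.2 54.8 55.6]
hole L err mm [-55.8   1.2]
hole R err mm [-54.7   1.2]
t 7.6 pos [0.4241 0.3251 0.2241] base [-0.0529  0.3075] F [0.4 0.5 0.3] Fbase [0.5 0.4] gap 0.9992392432300853
sides [0.0379 0.1286 0.     0.1268]
plate in base: xy mm [-55.8 -52.7] yaw -0.1366 res [47.  66.4 65.7 48.1]
hole L err mm [-50.  -57.2]
hole R err mm [-62.2 -56.4]
side [27.1, 27.2, 26.5, 30.9, 27.5, 28.9, 59.7, 28.8, 31.4, 28.8, 31.9, 30.0]
top [29.4, 29.9, 31.5, 32.7, 26.8, 29.0, 25.1, 25.5, 28.3, 28.8, 29.9, 31.4]
```

View pics/side9.png

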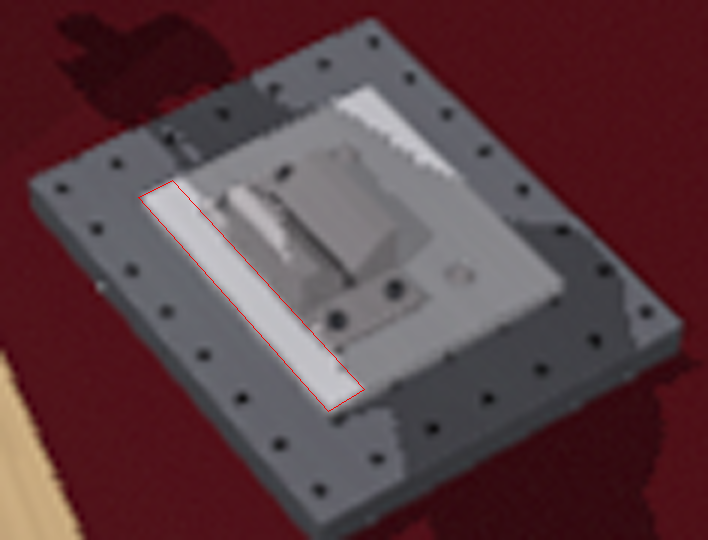

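View pics/full_top9.png

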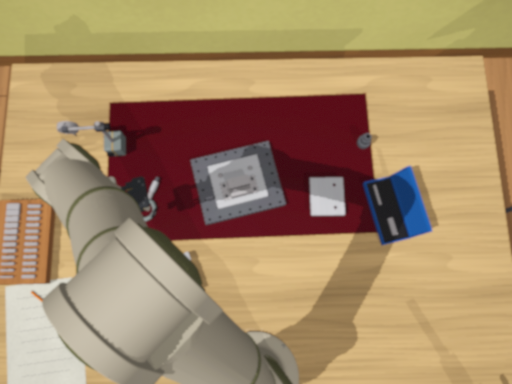

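The arm's shadow broke the plate mask. The depths are level across the plate at about 28 mm, with no 13 mm slope. I'll re-measure on the saved picture with a lower threshold.

Run:
```python
from meas import *
from h import *
for n,th in(('side',120),('top',128)):
    p=np.load(n+'9.npz')['p'];im,b,pl=masks(p,ROI[n],th)
    pl=cv2.morphologyEx(pl,cv2.MORPH_OPEN,np.ones((15,15),np.uint8))
    q=quad(pl);vis=im[:,:,::-1].copy();cv2.polylines(vis,[q.round().astype(int)],True,(0,0,255),1);cv2.imwrite(f'pics/z_{n}.png',vis)
    uv=back(q,ROI[n]);Q=onplane(n,uv,.028);Q=Q[order(Q)]
    print(n,'sides',np.linalg.norm(Q-np.roll(Q,1,0),axis=1).round(4))
    X=np.array([[65,75],[65,-75],[-65,-75],[-65,75]])/1e3;t,y,r=pose(Q,X)
    if n=='side': t=t+[.0006,.0011]
    c,s=np.cos(BY),np.sin(BY);e=t-B;print('err mm',np.array([c*e[0]+s*e[1],-s*e[0]+c*e[1]])*1e3,'yaw',y-BY,r*1e3)
```

```text
side sides [0.1372 0.1515 0.1317 0.1518]
err mm [-0.19102722 -0.04143396] yaw -0.001711586337612564 [4.25485748 0.43451055 1.94547652 3.13927706]
top sides [0.1413 0.1491 0.133  0.1494]
err mm [-0.60777632  0.67219532] yaw -0.007870493987010257 [6.37444159 1.54999983 2.29118032 5.05739288]
```

View pics/z_side.png

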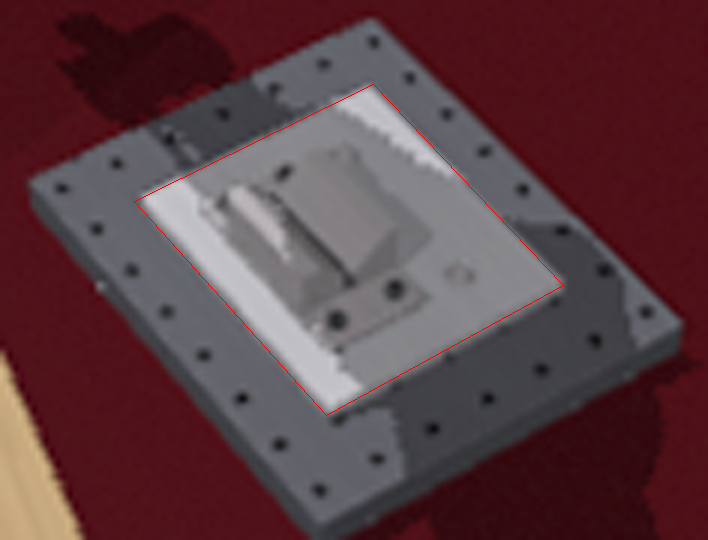

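The outline now fits the plate with an offset under 1 mm and a yaw under 0.01 rad. It lies flat, the pin tip shows in the right hole at (460,272), and the hand is clear at 0.22 m. Handing in.

```bash
python3 -c "
from h import *
st();print(job_done())"
```

```text
t 7.65 pos [0.4247 0.323  0.2241] base [-0.0527  0.3053] F [ 0.  -0.2  0.3] Fbase [-0.  -0.2] gap 1.001008446882363
the job is handed in; nothing more can be done
None
```

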